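# Refit the splined head of a decorating wheel and load a tumbler

### The arm

A 6-joint arm with a two-finger parallel gripper is mounted at the origin on a cart in front of the work surface, level with it; the furniture and walls round the work are solid. World frame = base frame: x ahead of the robot, y to its left, z up, the work surface at z = 0. Lengths are in m, angles in degrees, forces in N, time in s.
With the tool pointing down it reaches from about 0.35 to 0.875 m from the base axis. Payload 4.2 kg.
Tool frame: the origin (TCP) lies at the very end of the fingers, on their centre line; the grasp point (between the pads) lies r.pinch_z behind it (r.pinch_z is the distance from the TCP to the grasp point, in m); y points along the fingers, z is the direction in which the jaws open and shut, and the axes are right-handed (so a half turn about y gives the same grasp; the last joint's range is limited). The gripper opens to 87 mm and grips with 3 to 60 N. Pads are 19 mm wide; open, the fingers measure 117 mm over their backs; the gripper's body (75 mm by 190 mm) begins 51 mm behind the grasp point.
Start: joints at [-52.62, 22.042, 0.453, 0, -68.411, -14.817], TCP at [0.24, -0.577, 0.223] pointing down, gripper open.
Joint ranges: [-179.83, 179.83], [-69.29, 118.12], [-61.27, 80.66], [-181.25, 117.63], [-171.15, -9.14], [-177.46, 177.46]. Speed limits (degrees/s): [159.86, 159.86, 180, 180, 180, 180].

### API

Orientations are given as a 3x3 rotation matrix whose columns are the frame's x, y, z axes.
In Python, from station import sense, capture, camera_params, r gives the robot as it stands.
- The arm moves only by the tool move_arm, never from a script. Its argument "increments" is text: rows parted by semicolons, each of 7 numbers parted by spaces: the closure, from -1 (fully open) to 1 (shut), so that 0 is half open, then the shift along the tool's x, y, z in m, then the turn, a rotation vector about the tool's x, y, z in rad. In form: hand x y z wx wy wz; .... A call has 1 to 8 rows; each row is the pose to reach, as a shift and turn from the pose commanded when the call began, along the tool's axes at that moment; what a row does not reach only later rows make up. A row lasts 1/10 s, in which the tool goes at most 50 mm and 8.59 degrees, less where a joint would pass 70% of its speed; a pose out of reach is approached as far as the arm can. A call with a gripper value outside its range is refused whole. The fingers move at their own pace and stop on an object; the grip force is fixed at half the most. Time passes only in rows, so rows that repeat a pose let the fingers close. It gives the time, the measured TCP pose, the force and the opening at its end, in the units of the state.
- sense(): the state, without advancing time (a new reading comes with each control period).
- capture(name): name is "side" or "top" or "wrist"; returns (picture, depth): 384x512x3 uint8, red, green, blue; 384x512 float32, m along the optical axis (not along the pixel's ray), 0 where there is no reading.
- camera_params(name): a dict with "fx", "fy", "cx", "cy" (pixels), "xyz" and "orientation" of the camera in the world. Camera axes: x right, y down, z forward; pixel columns grow to the right and rows downward; lengths in m; the calibration is good to about 2 mm. A picture is of the moment at which its call begins: read the wrist's pose just before it. camera_params takes no time and is no camera call; for the wrist camera it gives the pose at the moment of the call.
- r.finish_job(): hands the job in, once; it reports no verdict.
The state is a dict: "time_s": time; "joints": joint angles; "joint_velocities": joint speeds; "effort": joint torques, N m; "tcp_pos": TCP position; "ee_rot": TCP orientation; "wrist_force": force on the tool from outside, world axes, zero at the start; "moment": the same for the moment, N m; "gripper_width": opening from 0.0 (shut) to 1.0 (fully open).
Only numpy, scipy, OpenCV 4.12 (cv2) and the standard library are available. Lean on these libraries where they do the work, as an engineer would, in place of code of your own. Each camera call takes 0.05 s, during which the arm holds its last target.

### The job

Get the little decorating wheel ready for banding: take the round aluminium wheel head from the right-hand tray and fit it on the wheel's splined spindle. Press only lightly and rock it to and fro until the teeth mesh and it slides fully home, never forcing it down on the teeth; then stand the clay tumbler from the same tray upright on the middle of the head, let go, and leave everything else where it is.

Things in the scene. Friction and masses are not known exactly. Their poses are not given: they have to be found in the camera images.
- wheel: Bench-top decorating wheel, fixed: white housing 160 x 140 x 50 mm (x, y, height), speed knob and switch on its -x side, vertical steel spindle in its middle. Origin under the spindle at bench height. The spindle's own angle is in NO pose: see the teeth or feel for them. Its gearing drags 0.25 N m: it keeps still under a head turned on it with under about 12 N, and follows if pressed much harder.
- spindle_seat (a point): Spindle axis at the upper face of the black rubber washer (45 mm across) on its flange, the seat, 62 mm above the bench: the hub rests here when home. The spindle has 3 mm of sprung end play (gives way at 6 N, at its stop at 24 N). Above the seat rise six straight teeth 60 degrees apart, each 6 mm wide and 14 mm long, root diameter 24 mm, tip diameter 34 mm. Axes: the housing's, not the teeth's.
- spindle_tip (a point): Spindle axis at the top of its nose, 26 mm above the seat. The smooth nose is 12 mm high above the teeth: 24 mm across for 4 mm, then a cone to 14 mm across. It catches the bore up to about 5 mm off centre if lowered slowly, and centres it. Axes: the housing's, not the teeth's.
- wheel_head: Loose aluminium wheel head, about 0.26 kg: flat round plate 64 mm across, 14 mm thick, on a hub 56 mm across, 28 mm long. Stands on its hub in the right-hand tray (floor 2 mm above the bench). Origin at the centre of the hub's underside, z up. Its gaps between teeth lie at 0, 60, 120.. degrees from its x axis. Grip it across the plate, 35 mm above the underside, from any side.
- head_top (a point): Centre of the head's flat top, 42 mm above its underside. The hub's blind bore is 28 mm deep, with six inward teeth 6 mm wide, tip diameter 26.4 mm, root diameter 36.4 mm. Teeth on teeth, the hub stops 13 mm above the seat; turned to within about 4 degrees of mesh it sinks freely to the seat. Full mesh repeats every 60 degrees.
- tumbler: Brown leather-hard clay tumbler, about 0.23 kg, open at the top, 89 mm high, 56 mm across at the foot, about 63 mm at half height and 67 mm at the rim; grip it across the body 60 mm up or by the wall. It stands upright by itself in the right-hand tray, whose floor is 2 mm above the bench. Origin at the centre of its underside, z up.
- red_jar: Bystander: glaze jar with a red band and black lid, 58 mm across, 73 mm high. Origin at its underside.
- white_jar: Bystander: glaze jar with pale contents and black lid, 58 mm across, 73 mm high. Origin at its underside.
- test_tile: Bystander: glaze test tile lying flat, 72 x 40 x 9 mm.
- marker: Bystander: white and blue marker pen lying flat, 135 mm long, 16 mm thick.
There are look-alikes about, which are no part of the job. Leave any purple look-alike of the tumbler alone.

How it is judged (in metres and radians):
On the way, in this order (a step that is already met when the one before it is completed fails the run):
1. the wheel head is meshed and fully home on the spindle (horizontal distance between wheel_head and spindle_seat below 0.003 m and z of wheel_head in the frame of spindle_seat below 0.0025 m and angle between wheel_head's own z axis and vertical below 0.06 rad), for 0.3 s.
2. the tumbler stands on the middle of the head (horizontal distance between tumbler and wheel_head below 0.01 m and z of tumbler in the frame of wheel_head between 0.038 and 0.046 m and angle between tumbler's own z axis and vertical below 0.08 rad), for 0.3 s.
At the end, for the whole second after the job is handed in: The wheel head is home: its axis within 3 mm of the spindle's, its hub's underside within 2.5 mm of the seat, level within 0.06 rad. The tumbler stands at rest on the head, upright within 0.08 rad, its middle within 10 mm of the head's (all of step 1 and all of step 2 and linear speed of tumbler below 0.02 m/s); the robot touches nothing.
It fails at once if the head is pressed on the wheel with more than 45 N (contact force between wheel_head and wheel above 45 N).
It fails at once if the tumbler is tipped over (angle between tumbler's own z axis and vertical above 0.6 rad).
It fails at once if a bystander is moved more than 25 mm (distance of any of red_jar, white_jar, test_tile, marker from where it was at the start of the episode above 0.025 m).
It also fails if it takes over 67 s, if anything falls off the work surface, if the arm or the gripper's body presses on something with over 40 N, if the wrist force passes 120 N, or if a joint passes its speed limit or range.

## Working session

There is one attempt and no reset: what is moved stays moved. The work goes in short steps, Python scripts to look and compute and a tool call to move; the robot and the scene stay as the last step left them, time stands still between calls to the robot, and variables do not carry over. Pictures are saved under pics/ and viewed, and the job is handed in when it is done.

Besides the shell and the picture viewer there is one more tool, called after ">>>" as name(argument=value, ...), one argument or row to a line, values as JSON. move_arm: Moves the arm, as the interface text tells. Its arguments: {"type":"object","properties":{"increments":{"type":"string"}},"required":["increments"]}

```bash
ls; mkdir -p pics; cat > h.py <<'E'
import numpy as np,cv2
from station import sense,capture,camera_params,r
def snap(n,f):
    p=camera_params(n); im,d=capture(n)
    cv2.imwrite('pics/'+f+'.png',im[:,:,::-1]); np.savez('pics/'+f+'.npz',im=im,d=d,**{k:np.array(v) for k,v in p.items()})
    return im,d,p
def pt(p,u,v,d):
    c=np.array([(u-p['cx'])/p['fx']*d,(v-p['cy'])/p['fy']*d,d]); return np.array(p['orientation'])@c+np.array(p['xyz'])
def ray(p,u,v,z):
    o=np.array(p['xyz']); k=np.array(p['orientation'])@np.array([(u-p['cx'])/p['fx'],(v-p['cy'])/p['fy'],1]); return o+k*(z-o[2])/k[2]
def load(f): 
    a=np.load('pics/'+f+'.npz'); return a['im'],a['d'],a
E
python3 - <<'E'
from h import *
s=sense();print(s,r.pinch_z)
for n in ['side','top','wrist']:
    im,d,p=snap(n,n+'0'); print(n,p)
E
```

```text
pics
{'time_s': 0.0, 'joints': array([-5.26203114e+01,  2.20926209e+01,  3.79548087e-01, -2.99188253e-02,
       -6.84101849e+01, -1.48171347e+01]), 'joint_velocities': array([-0.00964178,  0.00759594, -0.01259083, -0.07788733,  0.06256112,
        0.05170721]), 'effort': array([ 1.53715711e-03, -3.90664601e+01,  1.87404460e+01,  4.21976164e+00,
        1.10693273e-02, -1.93199676e-04]), 'tcp_pos': array([ 0.2396052 , -0.57659692,  0.22143601]), 'ee_rot': array([[ 9.23535049e-01, -9.20153973e-04, -3.83512930e-01],
       [ 3.83514025e-01,  2.00418416e-03,  9.23532877e-01],
       [-8.11619057e-05, -9.99997568e-01,  2.20382627e-03]]), 'wrist_force': array([-0.57614513,  0.21294583, -0.2979655 ]), 'moment': array([0.02081714, 0.05023383, 0.03126683]), 'gripper_width': 1.0023004243797318} 0.0187
side {'fx': 360.2937285283932, 'fy': 360.2937285283932, 'cx': 251.69225766373532, 'cy': 187.69642891173723, 'xyz': array([0.21094002, 0.84843784, 0.65994582]), 'orientation': array([[-0.9311202 , -0.18160659,  0.31628187],
       [-0.36463829,  0.48103987, -0.79727007],
       [-0.00735469, -0.85768275, -0.51412665]])}
top {'fx': 391.1217610381737, 'fy': 391.1217610381737, 'cx': 249.94124356866985, 'cy': 195.2798152766285, 'xyz': array([ 0.49887785, -0.02123126,  1.05175426]), 'orientation': array([[ 0.01454724, -0.99903232,  0.04150653],
       [-0.99969951, -0.01535096, -0.01911112],
       [ 0.0197298 , -0.04121604, -0.99895544]])}
wrist {'fx': 274.64310397406604, 'fy': 274.64310397406604, 'cx': 262.3925840981629, 'cy': 191.8181268555393, 'xyz': array([ 0.16484948, -0.60756831,  0.38233634]), 'orientation': array([[-0.38396479,  0.88337138,  0.26874904],
       [ 0.92334533,  0.36667517,  0.11394177],
       [ 0.0021093 ,  0.2918978 , -0.95644719]])}
```

View pics/top0.png

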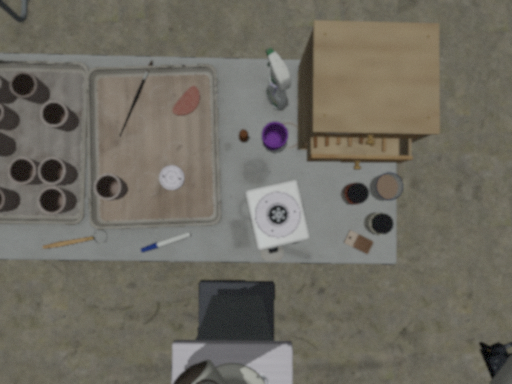

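View pics/side0.png

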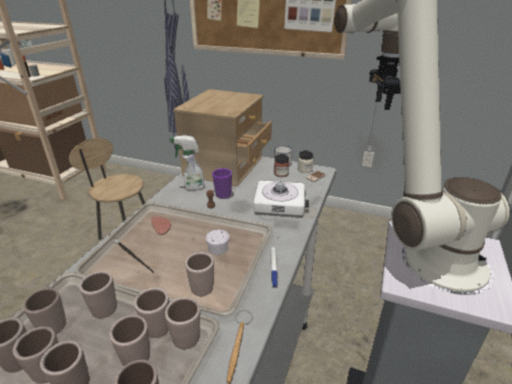

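View pics/wrist0.png

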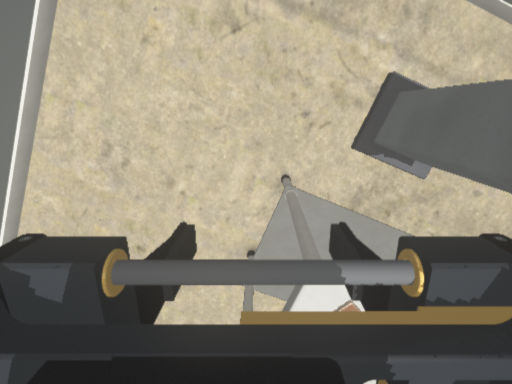

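Top view: head at about (172,177), its tray's tumbler at (109,187), spindle at about (278,214), pen at (165,242), and purple look-alike at (274,136). Next I zoom in and measure.

```bash
python3 - <<'E'
from h import *
im,d,p=load('top0')
for n,(u,v) in dict(head=(172,177),tum=(109,187),sp=(278,214)).items():
    c=im[v-32:v+32,u-32:u+32,::-1]
    cv2.imwrite(f'pics/z_{n}.png',cv2.resize(c,None,fx=9,fy=9,interpolation=cv2.INTER_CUBIC))
a=[cv2.imread(f'pics/z_{n}.png')[:, :] for n in ('head','tum','sp')]
cv2.imwrite('pics/z.png',cv2.resize(np.hstack(a),(798,266)))
# depth-> height maps
H,W=d.shape;U,V=np.meshgrid(np.arange(W),np.arange(H))
P=np.stack([(U-p['cx'])/p['fx']*d,(V-p['cy'])/p['fy']*d,d],-1)@p['orientation'].T+p['xyz']
np.save('pics/P0.npy',P)
for n,(u,v) in dict(head=(172,177),tum=(109,187),sp=(278,214),table=(230,240),tray=(150,210)).items():
    print(n,P[v,u], np.round(P[v-3:v+4:3,u-3:u+4:3,2],3).tolist())
# segment by height
for n,(u,v),lo,hi in [('head',(172,177),.036,.055),('tum',(109,187),.08,.10),('house',(278,214),.044,.056),('washer',(278,214),.057,.067),('red/white',(365,205),.06,.09)]:
    m=np.zeros((H,W),bool);m[v-35:v+35,u-35:u+35]=1
    m&=(P[...,2]>lo)&(P[...,2]<hi)&(d>0)
    k,l,st,ce=cv2.connectedComponentsWithStats(m.astype(np.uint8))
    for i in range(1,k):
        if st[i,4]>30:
            q=P[l==i]; (c,rad)=cv2.minEnclosingCircle(q[:,:2].astype(np.float32)); print(n,st[i],ce[i],'mean',q.mean(0),'circ',c,rad)
E
```

```text
head [0.58474071 0.16078606 0.04418004] [[0.044, 0.046, 0.042], [0.041, 0.044, 0.04], [0.042, 0.043, 0.042]]
tum [0.55834903 0.33246435 0.0105329 ] [[0.029, 0.013, 0.007], [0.022, 0.011, 0.009], [0.025, 0.014, 0.011]]
sp [ 0.49379945 -0.109527    0.08791251] [[0.08, 0.084, 0.08], [0.086, 0.088, 0.09], [0.082, 0.087, 0.084]]
table [ 0.42188365  0.01031892 -0.00121526] [[0.002, -0.001, 0.002], [0.001, -0.001, 0.001], [0.0, -0.0, 0.003]]
tray [0.49907611 0.22482605 0.0022822 ] [[0.0, 0.003, 0.004], [0.003, 0.002, 0.002], [0.002, -0.001, 0.001]]
head [159 165  25  25 491] [170.98778004 177.40529532] mean [0.58369756 0.16342288 0.04377822] circ (0.5840780138969421, 0.16388116776943207) 0.03220374509692192
tum [ 93 173  29  28 241] [106.78008299 186.69294606] mean [0.55457388 0.31134918 0.08862049] circ (0.554795503616333, 0.3117046058177948) 0.033898115158081055
house [ 245  180   64   69 2842] [276.52814919 214.42927516] mean [ 0.49253563 -0.10925849  0.05004844] circ (0.49361512064933777, -0.10945875197649002) 0.10041432082653046
washer [267 204  22  22 229] [276.93886463 214.4628821 ] mean [ 0.49245089 -0.10935912  0.060504  ] circ (0.49210506677627563, -0.10981573909521103) 0.028285276144742966
red/white [375 174  13  26  33] [378.93939394 187.        ] mean [ 0.56615526 -0.3687324   0.06302586] circ (0.5677223205566406, -0.3832419812679291) 0.03260188549757004
red/white [347 183  22  21 355] [357.28732394 192.88732394] mean [ 0.54980852 -0.31071982  0.07167598] circ (0.5501285195350647, -0.31212088465690613) 0.026875177398324013
red/white [371 213  22  22 365] [381.66849315 223.38630137] mean [ 0.47388818 -0.37271158  0.07159667] circ (0.47396212816238403, -0.3739522099494934) 0.026834947988390923
```

View pics/z.png

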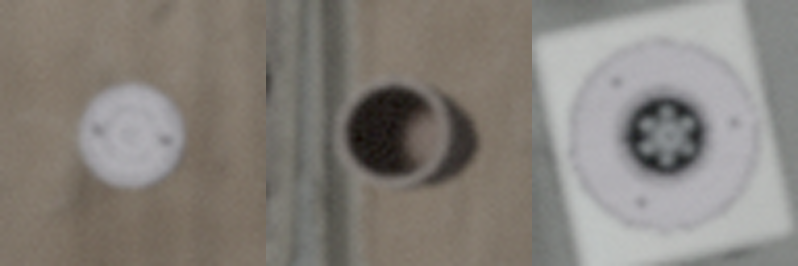

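View pics/z_sp.png

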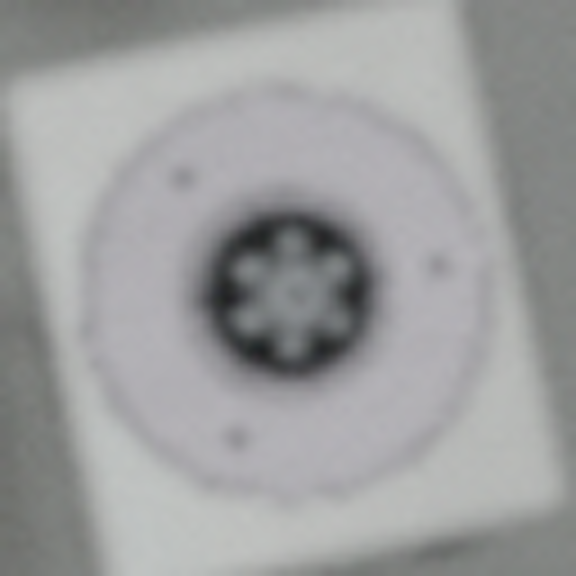

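View pics/z_head.png

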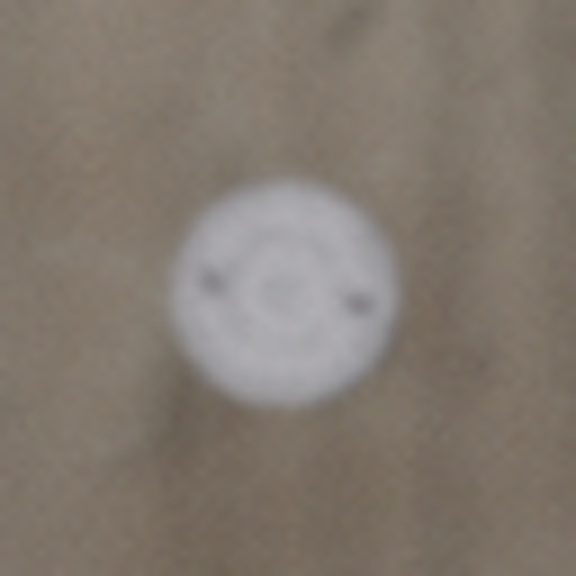

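Spindle teeth are visible in the top view, with one tooth pointing almost straight up the image. The head's top has two dark dots at about (163.5,176.5) and (179.7,178.7). Now the angles and centres.

```bash
python3 - <<'E'
from h import *
from scipy.ndimage import map_coordinates
im,d,p=load('top0'); g=cv2.cvtColor(im,cv2.COLOR_RGB2GRAY).astype(float)
R=p['orientation'];
def proj(X):
    c=(np.atleast_2d(X)-p['xyz'])@R; return c[:,0]/c[:,2]*p['fx']+p['cx'],c[:,1]/c[:,2]*p['fy']+p['cy']
S=lambda X:map_coordinates(g,np.array(proj(X))[::-1],order=1)
# washer: dark blob w/ filled contour
def ell(mask,z,near):
    cs,_=cv2.findContours(mask.astype(np.uint8),cv2.RETR_EXTERNAL,cv2.CHAIN_APPROX_NONE)
    c=min((c for c in cs if len(c)>15),key=lambda c:np.hypot(*(c.reshape(-1,2).mean(0)-near)))
    e=cv2.fitEllipse(c); return e,ray(p,*e[0],z)
hsv=cv2.cvtColor(im,cv2.COLOR_RGB2HSV)
for t in (70,90,110): 
    e,c=ell(g<t,.062,(278,214)); print('washer',t,e,c)
for t in (150,160,170): 
    e,c=ell(g>t,.044,(171,177)); print('head',t,e,c)
C=np.array([.4935,-.1098])
_,c=ell(g<90,.062,(278,214)); C=c[:2]
a=np.radians(np.arange(0,360,1))
for z in (.074,.076):
  for rr in (.013,.015):
    s=S(np.c_[C[0]+rr*np.cos(a),C[1]+rr*np.sin(a),0*a+z]); f=np.sum(s*np.exp(-6j*a)); f1=np.sum(s*np.exp(-1j*a))
    print('teeth phase',z,rr,(-np.degrees(np.angle(f))/6*-1*-1)%60,abs(f),abs(f1),[int(x) for x in s[::10]])
for (u,v) in [(163.5,176.5),(179.7,178.7)]:
    m=g[int(v)-4:int(v)+5,int(u)-4:int(u)+5]; w=np.clip(np.median(m)-5-m,0,None); yy,xx=np.mgrid[-4:5,-4:5]
    uu,vv=int(u)+(w*xx).sum()/w.sum(),int(v)+(w*yy).sum()/w.sum(); print(uu,vv,ray(p,uu,vv,.044))
E
```

```text
washer 70 ((277.2332458496094, 214.12008666992188), (14.720379829406738, 15.342438697814941), 1.8625311851501465) [ 0.49333122 -0.10996023  0.062     ]
washer 90 ((277.58001708984375, 214.18240356445312), (16.920835494995117, 17.16550064086914), 1.6728055477142334) [ 0.49318632 -0.11084127  0.062     ]
washer 110 ((277.6320495605469, 214.13882446289062), (18.04446029663086, 18.296377182006836), 95.14515686035156) [ 0.49329841 -0.11097192  0.062     ]
head 150 ((171.0006561279297, 177.0626678466797), (22.030908584594727, 22.3944034576416), 24.56731414794922) [0.58455259 0.16337723 0.044     ]
head 160 ((171.05435180664062, 176.73532104492188), (17.66331672668457, 21.407447814941406), 8.813555717468262) [0.58539958 0.16325885 0.044     ]
head 170 ((171.3225555419922, 179.2889862060547), (11.19640064239502, 12.884892463684082), 9.780141830444336) [0.57882231 0.16242089 0.044     ]
teeth phase 0.074 0.013 1.1332564580057822 3678.266984372633 362.4417336546658 [120, 110, 90, 81, 92, 116, 123, 116, 94, 77, 86, 113, 125, 119, 99, 83, 89, 109, 121, 110, 91, 80, 88, 105, 115, 105, 92, 82, 90,
[... 181 characters left out ...]
60, 72, 103, 117, 104, 77, 58, 73, 100, 112, 98, 75, 60, 75, 101, 121, 112, 82, 55, 72, 98]
teeth phase 0.076 0.013 1.119223488323356 3704.29123965064 510.2851093029528 [119, 111, 92, 81, 92, 115, 123, 117, 96, 78, 88, 113, 125, 118, 98, 84, 91, 110, 122, 109, 89, 78, 88, 105, 115, 105, 90, 80, 88, 108, 122, 121, 96, 79, 86, 107]
teeth phase 0.076 0.015 1.138492632540242 5207.924556217059 448.6277183227769 [113, 107, 78, 59, 74, 100, 121, 113, 81, 61, 70, 105, 123, 112, 80, 60, 74, 105, 117, 101, 74, 57, 72, 100, 111, 97, 73, 59, 73, 99, 119, 112, 83, 55, 70, 96]
160.625 174.9956896551724 [0.58945159 0.19009283 0.044     ]
181.6812865497076 178.953216374269 [0.58011859 0.13587263 0.044     ]
```

>>> move_arm(
  increments="-1 0.602 0 0.551 0 -1.178 0;-1 0.602 0 0.551 0 -1.178 0;-1 0.602 0 0.551 0 -1.178 0;-1 0.602 0 0.551 0 -1.178 0;-1 0.602 0 0.551 0 -1.178 0;-1 0.602 0 0.551 0 -1.178 0;-1 0.602 0 0.551 0 -1.178 0;-1 0.602 0 0.551 0 -1.178 0",
)

```text
time_s: 0.95
tcp_pos: [0.409, -0.2125, 0.2226]
ee_rot: [[-0.007, 0.0, -1.0], [1.0, 0.0, -0.007], [0.0, -1.0, -0.0]]
wrist_force: [1.9, -0.6, 0.6]
gripper_width: 1.001
```

```bash
cat >> h.py <<'E'
def go(xyz,yaw=None,tip=True):
    """print tool-frame shift/turn from measured pose to target, yaw=angle of tool x (deg), tool y down"""
    from scipy.spatial.transform import Rotation as Ro
    s=sense();T=np.array(s['ee_rot']); d=T.T@(np.array(xyz)-s['tcp_pos'])
    x=T[:,0]; cy=np.degrees(np.arctan2(x[1],x[0]))
    if yaw is None: yaw=cy
    a=np.radians(yaw); D=np.array([[np.cos(a),0,-np.sin(a)],[np.sin(a),0,np.cos(a)],[0,-1,0]])
    w=Ro.from_matrix(T.T@D).as_rotvec()
    print('t',s['time_s'],'tcp',np.round(s['tcp_pos'],4),'yaw',round(cy,2),'tilt',np.round(T[:2,1],4),'F',np.round(s['wrist_force'],1),'M',np.round(s['moment'],2),'w',round(s['gripper_width'],3),'j',np.round(s['joints'],1))
    print('SHIFT',np.round(d,4),'TURN',np.round(w,4))
E
python3 -c "
from h import *
go((.5846,.1634,.12),90)"
```

```text
t 0.95 tcp [ 0.409  -0.2125  0.2226] yaw 90.38 tilt [0.0003 0.    ] F [ 1.9 -0.6  0.6] M [-0.07 -0.03 -0.03] w 1.001 j [ -7.2   5.8 -21.5  -0.  -62.7   7.6]
SHIFT [ 0.3748  0.1027 -0.1781] TURN [0.0003 0.0066 0.    ]
```

>>> move_arm(
  increments="-1 0.374 0 -0.176 0 0 0;-1 0.374 0 -0.176 0 0 0;-1 0.374 0 -0.176 0 0 0;-1 0.374 0 -0.176 0 0 0;-1 0.374 0 -0.176 0 0 0;-1 0.374 0 -0.176 0 0 0;-1 0.374 0 -0.176 0 0 0;-1 0.374 0 -0.176 0 0 0",
)

```text
time_s: 1.75
tcp_pos: [0.5789, 0.1496, 0.2224]
ee_rot: [[-0.001, -0.0, -1.0], [1.0, -0.0, -0.001], [-0.0, -1.0, 0.0]]
wrist_force: [1.2, -0.3, 1.0]
gripper_width: 1.001
```

```bash
python3 - <<'E'
from h import *
go((.5846,.1634,.12),90)
im,d,p=snap('wrist','w1')
go((.5846,.1634,.0185),90)
E
```

```text
t 1.75 tcp [0.5789 0.1496 0.2224] yaw 90.08 tilt [-0.0004 -0.0001] F [ 1.2 -0.3  1. ] M [-0.04 -0.07 -0.01] w 1.001 j [ 30.   19.4  -3.5  -0.  -67.1 -29.9]
SHIFT [ 0.0138  0.1024 -0.0057] TURN [-0.0004  0.0015 -0.0001]
t 1.8 tcp [0.5826 0.1554 0.2214] yaw 90.34 tilt [0.0032 0.0016] F [5.7 3.  1.4] M [ 0.52 -0.6   0.04] w 1.0 j [ 30.3  19.8  -3.1   0.  -66.9 -30. ]
SHIFT [ 0.0077  0.2029 -0.0014] TURN [0.0032 0.0059 0.0016]
```

View pics/w1.png

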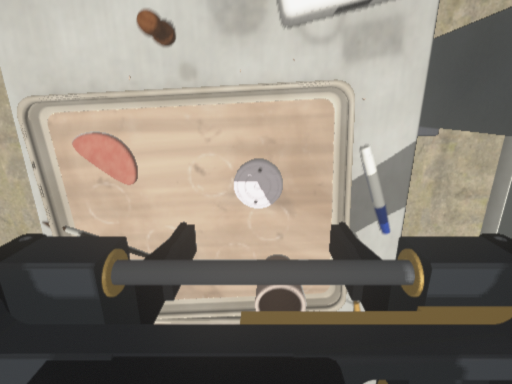

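```bash
python3 - <<'E'
from h import *
im,d,p=load('w1'); print(p['xyz'],ray(p,258,183,.044),d[183,258],pt(p,258,183,d[183,258]))
g=cv2.cvtColor(im,cv2.COLOR_RGB2GRAY)
c=im[130:240,200:320,::-1]; cv2.imwrite('pics/w1z.png',cv2.resize(c,None,fx=5,fy=5,interpolation=cv2.INTER_CUBIC))
go((.5846,.1634,.12),90)
E
```

```text
[0.57840643 0.06947004 0.38312451] [0.58380652 0.16114157 0.044     ] 0.35335004 [0.58384094 0.1617259  0.04183837]
t 1.8 tcp [0.5826 0.1554 0.2214] yaw 90.34 tilt [0.0032 0.0016] F [5.7 3.  1.4] M [ 0.52 -0.6   0.04] w 1.0 j [ 30.3  19.8  -3.1   0.  -66.9 -30. ]
SHIFT [ 0.0078  0.1014 -0.0018] TURN [0.0032 0.0059 0.0016]
```

View pics/w1z.png

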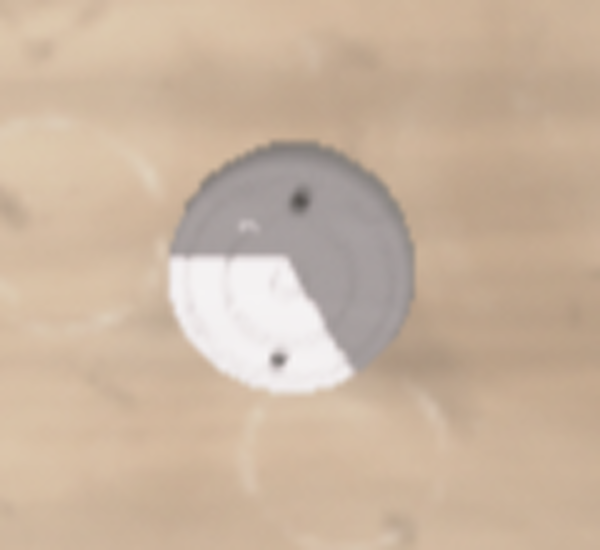

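>>> move_arm(
  increments="-1 0.005 0.05 -0.001 0 0.004 0;-1 0.005 0.10 -0.001 0 0.004 0;-1 0.005 0.10 -0.001 0 0.004 0;-1 0.005 0.10 -0.001 0 0.004 0",
)

```text
time_s: 2.2
tcp_pos: [0.58, 0.1523, 0.1228]
ee_rot: [[0.002, -0.001, -1.0], [1.0, -0.002, 0.002], [-0.002, -1.0, 0.001]]
wrist_force: [-0.4, 0.7, -0.3]
gripper_width: 0.997
```

```bash
python3 - <<'E'
from h import *
im,d,p=snap('wrist','w2')
go((.5842,.1625,.0185),90)
E
```

```text
t 2.25 tcp [0.5812 0.1528 0.1247] yaw 89.87 tilt [0.0033 0.0004] F [0.4 0.5 0.7] M [ 0.02  0.04 -0.04] w 1.0 j [ 30.2  24.5 -10.9   0.1 -54.5 -30.4]
SHIFT [ 0.0096  0.1062 -0.0026] TURN [ 0.0033 -0.0023  0.0004]
```

View pics/w2.png

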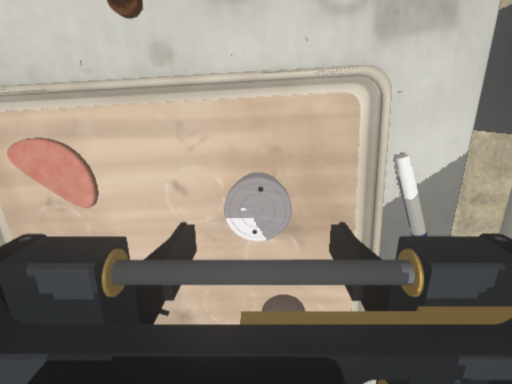

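```bash
python3 - <<'E'
from h import *
im,d,p=load('w2'); print(p['xyz'])
H,W=d.shape;U,V=np.meshgrid(np.arange(W),np.arange(H))
P=np.stack([(U-p['cx'])/p['fx']*d,(V-p['cy'])/p['fy']*d,d],-1)@p['orientation'].T+p['xyz']
m=(P[...,2]>.035)&(P[...,2]<.055)&(abs(P[...,0]-.584)<.05)&(abs(P[...,1]-.162)<.05)
print(m.sum()); q=P[m]; print(cv2.minEnclosingCircle(q[:,:2].astype(np.float32)),q.mean(0),(q.min(0)+q.max(0))/2)
E
```

```text
[0.57917254 0.07239365 0.28367332]
3481
((0.5839932560920715, 0.16331487894058228), 0.032266199588775635) [0.58379107 0.16141868 0.04249004] [0.58385896 0.16328734 0.03992705]
```

>>> move_arm(
  increments="-1 0.010 0.030 -0.003 0.003 -0.002 0;-1 0.010 0.060 -0.003 0.003 -0.002 0;-1 0.010 0.090 -0.003 0.003 -0.002 0;-1 0.010 0.105 -0.003 0.003 -0.002 0;-1 0.010 0.105 -0.003 0.003 -0.002 0;-1 0.010 0.105 -0.003 0.003 -0.002 0",
)

```text
time_s: 2.85
tcp_pos: [0.5848, 0.1633, 0.0204]
ee_rot: [[0.001, 0.002, -1.0], [1.0, 0.002, 0.001], [0.002, -1.0, -0.002]]
wrist_force: [-0.3, -0.2, 0.5]
gripper_width: 1.0
```

```bash
python3 - <<'E'
from h import *
go((.584,.163,.0185),90)
E
```

```text
t 2.85 tcp [0.5848 0.1633 0.0204] yaw 89.97 tilt [0.0018 0.002 ] F [-0.3 -0.2  0.5] M [ 0.    0.09 -0.05] w 1.0 j [ 30.8  32.2 -15.4  -0.1 -42.2 -30.8]
SHIFT [-0.0003  0.0019  0.0008] TURN [ 0.0018 -0.0005  0.002 ]
```

>>> move_arm(
  increments="-1 0 0.002 0.001 0.002 0 0.002;1 0 0.002 0.001 0.002 0 0.002;1 0 0.002 0.001 0.002 0 0.002;1 0 0.002 0.001 0.002 0 0.002;1 0 0.002 0.001 0.002 0 0.002;1 0 0.002 0.001 0.002 0 0.002;1 0 0.002 0.001 0.002 0 0.002;1 0 0.002 0.001 0.002 0 0.002",
)

```text
time_s: 3.65
tcp_pos: [0.5824, 0.1629, 0.016]
ee_rot: [[0.001, -0.003, -1.0], [1.0, -0.001, 0.001], [-0.001, -1.0, 0.003]]
wrist_force: [2.0, -0.3, 2.0]
gripper_width: 0.723
```

```bash
python3 - <<'E'
from h import *
go((.584,.163,.24),90)
E
```

```text
t 3.65 tcp [0.5824 0.1629 0.016 ] yaw 89.97 tilt [-0.0034 -0.0014] F [ 2.  -0.3  2. ] M [ 0.07 -0.38  0.08] w 0.723 j [ 30.9  32.5 -15.7  -0.  -42.  -30.9]
SHIFT [-2.00e-04 -2.24e-01 -8.00e-04] TURN [-0.0034 -0.0006 -0.0014]
```

>>> move_arm(
  increments="1 0 -0.05 0 0 0 0;1 0 -0.10 0 0 0 0;1 -0.02 -0.14 0.005 0 0 0;1 -0.274 -0.14 0.09 0 0 0;1 -0.274 -0.14 0.09 0 0 0;1 -0.274 -0.14 0.09 0 0 0;1 -0.274 -0.14 0.09 0 0 0;1 -0.274 -0.14 0.09 0 0 0",
)

```text
time_s: 4.45
tcp_pos: [0.4949, -0.0956, 0.1552]
ee_rot: [[0.001, -0.009, -1.0], [1.0, -0.001, 0.001], [-0.001, -1.0, 0.009]]
wrist_force: [0.8, -0.3, -3.6]
gripper_width: 0.721
```

```bash
python3 - <<'E'
from h import *
go((.4933,-.1108,.15),90)
im,d,p=load('w2')
c=im[165:250,215:300,::-1]; cv2.imwrite('pics/w2z.png',cv2.resize(c,None,fx=7,fy=7,interpolation=cv2.INTER_CUBIC))
a=ray(p,260.5,188.5,.044);b=ray(p,254.5,232,.044);print(a,b,np.degrees(np.arctan2(*(b-a)[1::-1])))
E
```

```text
t 4.45 tcp [ 0.4949 -0.0956  0.1552] yaw 89.93 tilt [-0.0092 -0.0014] F [ 0.8 -0.3 -3.6] M [-0.04 -0.07  0.05] w 0.721 j [  7.6  14.2 -21.6   0.  -54.7  -7.6]
SHIFT [-0.0152  0.0052  0.0016] TURN [-0.0092 -0.0012 -0.0014]
[0.5809193  0.14194474 0.044     ] [0.58680977 0.18515421 0.044     ] 82.23708547912686
```

View pics/w2z.png

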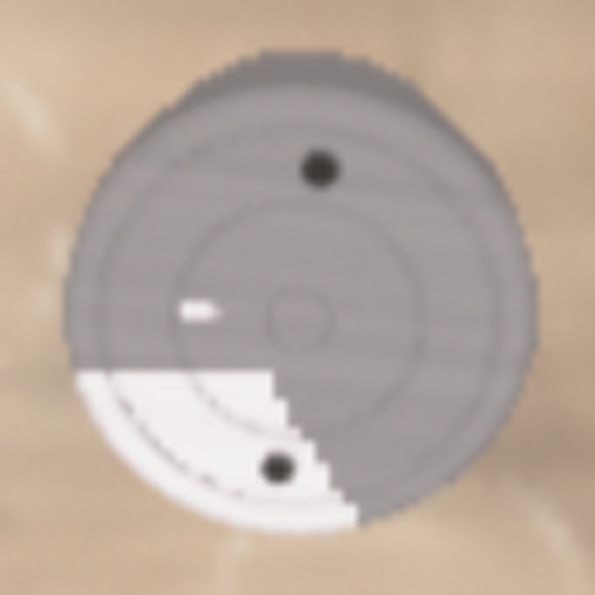

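>>> move_arm(
  increments="1 -0.006 0.015 0.001 -0.005 -0.1 0;1 -0.006 0.025 0.001 -0.005 -0.157 0;1 -0.006 0.025 0.001 -0.005 -0.157 0",
)

```text
time_s: 4.75
tcp_pos: [0.4935, -0.1008, 0.1289]
ee_rot: [[-0.153, -0.007, -0.988], [0.988, -0.001, -0.153], [0.0, -1.0, 0.007]]
wrist_force: [0.2, 1.1, -3.1]
gripper_width: 0.722
```

```bash
python3 - <<'E'
from h import *
go((.4933,-.1108,.102),99)
im,d,p=snap('top','t3')
go((.4933,-.1108,.102),99)
c=im[170:260,230:320,::-1]; cv2.imwrite('pics/t3z.png',cv2.resize(c,None,fx=6,fy=6,interpolation=cv2.INTER_CUBIC))
im,d,p=snap('side','s3')
c=im[130:230,230:350,::-1]; cv2.imwrite('pics/s3z.png',cv2.resize(c,None,fx=6,fy=6,interpolation=cv2.INTER_CUBIC))
E
```

```text
t 4.75 tcp [ 0.4935 -0.1008  0.1289] yaw 98.79 tilt [-0.0074 -0.0011] F [ 0.2  1.1 -3.1] M [ 0.04  0.12 -0.02] w 0.722 j [  7.   15.9 -23.7   0.  -50.9   1.8]
SHIFT [-0.0099  0.0269  0.0015] TURN [-0.0075 -0.0036  0.0001]
t 4.8 tcp [ 0.4948 -0.1004  0.13  ] yaw 98.81 tilt [-0.0048 -0.0015] F [-0.5  0.3 -2.8] M [ 0.03  0.06 -0.  ] w 0.723 j [  7.   15.8 -23.5   0.1 -50.9   1.8]
SHIFT [-0.01    0.028   0.0029] TURN [-0.005  -0.0033 -0.0007]
```

View pics/s3z.png

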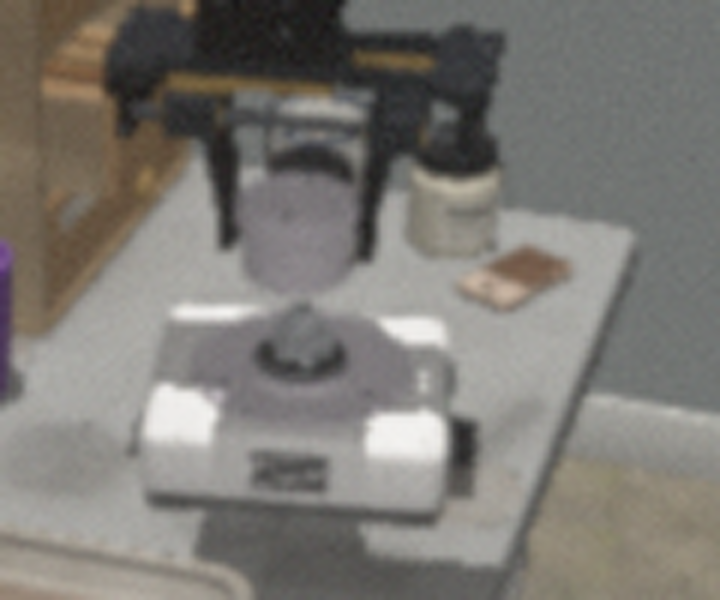

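Side view: the head is held level above the spindle and about 1 cm off. Correcting laterally before going down.

>>> move_arm(
  increments="1 -0.010 0.008 0.002 -0.004 -0.003 0;1 -0.010 0.014 0.002 -0.004 -0.003 0;1 -0.010 0.014 0.002 -0.004 -0.003 0",
)

```text
time_s: 5.15
tcp_pos: [0.4952, -0.1105, 0.1163]
ee_rot: [[-0.158, 0.001, -0.988], [0.988, -0.001, -0.158], [-0.001, -1.0, -0.001]]
wrist_force: [0.6, 0.3, -3.2]
gripper_width: 0.719
```

```bash
python3 - <<'E'
from h import *
go((.4933,-.1108,.102),99)
E
```

```text
t 5.15 tcp [ 0.4952 -0.1105  0.1163] yaw 99.06 tilt [ 0.0011 -0.0008] F [ 0.6  0.3 -3.2] M [ 0.02  0.14 -0.  ] w 0.719 j [  5.8  16.9 -24.4   0.1 -48.6   3.2]
SHIFT [-0.      0.0143  0.0019] TURN [ 0.001   0.0011 -0.001 ]
```

>>> move_arm(
  increments="1 0 0.004 0.001 0 0 0;1 0 0.008 0.001 0 0 0;1 0 0.011 0.001 0 0 0;1 0 0.014 0.001 0 0 0;1 0 0.017 0.001 0 0 0;1 0 0.020 0.001 0 0 0;1 0 0.022 0.001 0 0 0;1 0 0.022 0.001 0 0 0",
)

```text
time_s: 5.95
tcp_pos: [0.4951, -0.1106, 0.0952]
ee_rot: [[-0.158, 0.003, -0.987], [0.987, -0.001, -0.158], [-0.001, -1.0, -0.003]]
wrist_force: [0.1, 0.1, -2.8]
gripper_width: 0.722
```

```bash
python3 - <<'E'
from h import *
go((.4933,-.1108,.089),99)
E
```

```text
t 5.95 tcp [ 0.4951 -0.1106  0.0952] yaw 99.11 tilt [ 0.0033 -0.001 ] F [ 0.1  0.1 -2.8] M [-0.02  0.13  0.  ] w 0.722 j [  5.8  18.4 -25.9   0.1 -45.4   3.2]
SHIFT [0.0001 0.0062 0.0018] TURN [ 0.0031  0.0019 -0.0015]
```

>>> move_arm(
  increments="1 0 0.002 0.001 0 0 0;1 0 0.004 0.001 0 0 0;1 0 0.005 0.001 0 0 0;1 0 0.006 0.001 0 0 0;1 0 0.007 0.001 0 0 0",
)

```text
time_s: 6.45
tcp_pos: [0.4944, -0.1108, 0.0887]
ee_rot: [[-0.159, 0.004, -0.987], [0.987, -0.001, -0.159], [-0.002, -1.0, -0.004]]
wrist_force: [-1.0, 1.4, 1.8]
gripper_width: 0.723
```

```bash
python3 - <<'E'
from h import *
go((.4933,-.1108,.089),99)
E
```

```text
t 6.45 tcp [ 0.4944 -0.1108  0.0887] yaw 99.12 tilt [ 0.0039 -0.0012] F [-1.   1.4  1.8] M [0.08 0.58 0.06] w 0.723 j [  5.8  18.9 -26.5   0.1 -44.4   3.2]
SHIFT [ 0.0002 -0.0003  0.0011] TURN [ 0.0037  0.0022 -0.0018]
```

>>> move_arm(
  increments="1 0 0.001 0 0 0 0;1 0 0.001 0 0 0.05 0;1 0 0.001 0 0 0.10 0;1 0 0.001 0 0 0.15 0;1 0 0.001 0 0 0.20 0;1 0 0.001 0 0 0.25 0",
)

```text
time_s: 7.05
tcp_pos: [0.4948, -0.1112, 0.0885]
ee_rot: [[0.092, 0.005, -0.996], [0.996, -0.002, 0.092], [-0.001, -1.0, -0.005]]
wrist_force: [-1.9, -1.0, 2.6]
gripper_width: 0.723
```

```bash
python3 - <<'E'
from h import *
go((.4933,-.1108,.089),69)
E
```

```text
t 7.05 tcp [ 0.4948 -0.1112  0.0885] yaw 84.71 tilt [ 0.005  -0.0018] F [-1.9 -1.   2.6] M [-0.36  0.58  0.  ] w 0.723 j [  5.8  18.9 -26.5   0.2 -44.3 -11.2]
SHIFT [ 0.0003 -0.0006  0.0015] TURN [ 0.0053  0.2742 -0.0007]
```

>>> move_arm(
  increments="1 0 0.001 0.001 0.005 0.04 0;1 0 0.001 0.001 0.005 0.08 0;1 0 0.001 0.001 0.005 0.12 0;1 0 0.001 0.001 0.005 0.16 0;1 0 0.001 0.001 0.005 0.20 0;1 0 0.001 0.001 0.005 0.24 0;1 0 0.001 0.001 0.005 0.275 0;1 0 0.001 0.001 0.005 0.275 0",
)

```text
time_s: 7.85
tcp_pos: [0.4934, -0.1106, 0.0864]
ee_rot: [[0.358, -0.001, -0.934], [0.934, 0.0, 0.358], [0.0, -1.0, 0.001]]
wrist_force: [-0.6, -0.3, -2.9]
gripper_width: 0.721
```

```bash
python3 - <<'E'
from h import *
go((.4933,-.1108,.089),69)
E
```

```text
t 7.85 tcp [ 0.4934 -0.1106  0.0864] yaw 69.03 tilt [-0.0007  0.0003] F [-0.6 -0.3 -2.9] M [0.01 0.08 0.02] w 0.721 j [  5.8  19.1 -26.5  -0.  -44.4 -26.7]
SHIFT [-0.0002 -0.0026  0.    ] TURN [-0.0007  0.0004  0.    ]
```

Force fell back to the head's own weight and it sank 2 mm, so it is meshed (dots lie on the head's x axis). Lowering gently towards TCP z ≈ 0.076.

>>> move_arm(
  increments="1 0 0.002 0 0 0 0;1 0 0.004 0 0 0 0;1 0 0.006 0 0 0 0;1 0 0.007 0 0 0 0;1 0 0.008 0 0 0 0",
)

```text
time_s: 8.35
tcp_pos: [0.4933, -0.1106, 0.0783]
ee_rot: [[0.358, -0.001, -0.934], [0.934, 0.0, 0.358], [-0.0, -1.0, 0.001]]
wrist_force: [-0.2, -0.1, -3.1]
gripper_width: 0.722
```

```bash
python3 - <<'E'
from h import *
go((.4933,-.1108,.076),69)
E
```

```text
t 8.35 tcp [ 0.4933 -0.1106  0.0783] yaw 69.04 tilt [-0.0012  0.0001] F [-0.2 -0.1 -3.1] M [-0.01  0.07 -0.02] w 0.722 j [  5.8  19.8 -27.   -0.  -43.3 -26.7]
SHIFT [-0.0002  0.0023 -0.    ] TURN [-0.0011  0.0007 -0.0003]
```

>>> move_arm(
  increments="1 0 0.001 0 0 0 0;1 0 0.002 0 0 0 0;1 0 0.003 0 0 0 0;1 0 0.003 0 0 0 0",
)

```text
time_s: 8.75
tcp_pos: [0.4934, -0.1107, 0.0758]
ee_rot: [[0.358, -0.001, -0.934], [0.934, 0.0, 0.358], [-0.0, -1.0, 0.001]]
wrist_force: [-0.6, 0.1, -0.3]
gripper_width: 0.723
```

```bash
python3 - <<'E'
from h import *
go((.4933,-.1108,.076),69)
E
```

```text
t 8.75 tcp [ 0.4934 -0.1107  0.0758] yaw 69.04 tilt [-0.0009  0.    ] F [-0.6  0.1 -0.3] M [0.12 0.33 0.03] w 0.723 j [  5.8  20.  -27.1  -0.  -42.9 -26.7]
SHIFT [-0.0002 -0.0002  0.0001] TURN [-0.0008  0.0007 -0.0003]
```

>>> move_arm(
  increments="1 0 0.0005 0 0 0 0;1 0 0.0005 0 0 0 0;1 0 0.0005 0 0 0 0;-1 0 0.0005 0 0 0 0;-1 0 0.0005 0 0 0 0;-1 0 0.0005 0 0 0 0;-1 0 0.0005 0 0 0 0;-1 0 0.0005 0 0 0 0",
)

```text
time_s: 9.55
tcp_pos: [0.4934, -0.1107, 0.0749]
ee_rot: [[0.358, -0.001, -0.934], [0.934, 0.0, 0.358], [-0.0, -1.0, 0.001]]
wrist_force: [0.3, -0.5, -0.3]
gripper_width: 0.989
```

```bash
python3 - <<'E'
from h import *
go((.4933,-.1108,.25),69)
E
```

```text
t 9.55 tcp [ 0.4934 -0.1107  0.0749] yaw 69.03 tilt [-0.0008  0.0001] F [ 0.3 -0.5 -0.3] M [0.01 0.03 0.07] w 0.989 j [  5.8  20.1 -27.2  -0.  -42.8 -26.7]
SHIFT [-0.0002 -0.1751  0.0002] TURN [-0.0008  0.0005 -0.0002]
```

>>> move_arm(
  increments="-1 0 -0.04 0 0 0 0;-1 0 -0.08 0 0 0 0;-1 0.03 -0.12 0.01 0 -0.05 0;-1 0.416 -0.125 0.093 0 -0.367 0;-1 0.416 -0.125 0.093 0 -0.367 0;-1 0.416 -0.125 0.093 0 -0.367 0;-1 0.416 -0.125 0.093 0 -0.367 0;-1 0.416 -0.125 0.093 0 -0.367 0",
)

```text
time_s: 10.35
tcp_pos: [0.5331, 0.1694, 0.1981]
ee_rot: [[-0.001, -0.0, -1.0], [1.0, 0.0, -0.001], [0.0, -1.0, 0.0]]
wrist_force: [0.9, -1.4, 0.1]
gripper_width: 0.996
```

```bash
python3 - <<'E'
from h import *
im,d,p=snap('top','t4')
go((.555,.311,.2),90)
c=im[160:270,200:340,::-1]; cv2.imwrite('pics/t4z.png',cv2.resize(c,None,fx=5,fy=5,interpolation=cv2.INTER_CUBIC))
H,W=d.shape;U,V=np.meshgrid(np.arange(W),np.arange(H))
P=np.stack([(U-p['cx'])/p['fx']*d,(V-p['cy'])/p['fy']*d,d],-1)@p['orientation'].T+p['xyz']
m=(P[...,2]>.09)&(P[...,2]<.12)&(abs(P[...,0]-.493)<.05)&(abs(P[...,1]+.111)<.05)
q=P[m]; print(len(q),cv2.minEnclosingCircle(q[:,:2].astype(np.float32)),np.median(q,0))
E
```

```text
t 10.4 tcp [0.5354 0.1756 0.198 ] yaw 90.37 tilt [0.0031 0.0029] F [3.1 4.1 1.2] M [ 0.47 -0.31  0.04] w 0.996 j [ 34.6  17.1 -10.7  -0.  -62.  -34.2]
SHIFT [ 0.1353 -0.0016 -0.0205] TURN [0.0032 0.0065 0.0029]
544 ((0.4930852949619293, -0.10935492068529129), 0.03197702020406723) [ 0.49347656 -0.10860204  0.10362834]
```

View pics/t4z.png

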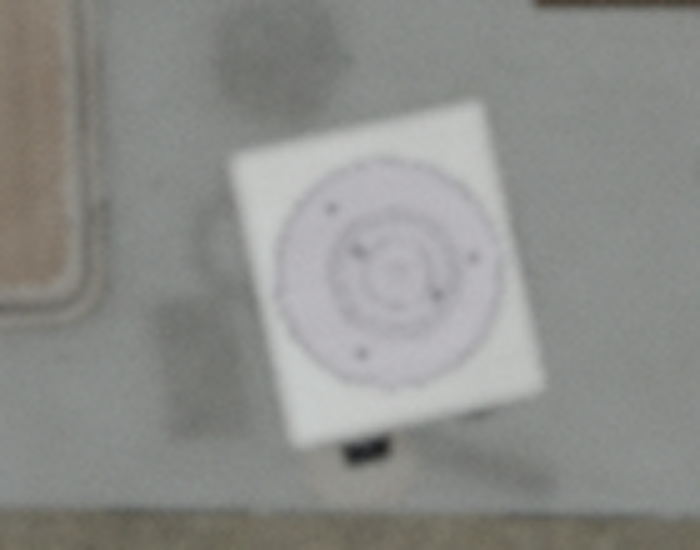

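>>> move_arm(
  increments="-1 0.05 0 -0.02 0 0 0;-1 0.075 0 -0.02 0 0 0;-1 0.075 0 -0.02 0 0 0;-1 0.075 0 -0.02 0 0 0",
)

```text
time_s: 10.8
tcp_pos: [0.5528, 0.2427, 0.1972]
ee_rot: [[-0.002, -0.002, -1.0], [1.0, -0.001, -0.002], [-0.001, -1.0, 0.002]]
wrist_force: [-0.1, -0.1, 0.0]
gripper_width: 1.0
```

```bash
python3 - <<'E'
from h import *
im,d,p=snap('wrist','w5')
go((.555,.311,.2),90)
H,W=d.shape;U,V=np.meshgrid(np.arange(W),np.arange(H))
P=np.stack([(U-p['cx'])/p['fx']*d,(V-p['cy'])/p['fy']*d,d],-1)@np.array(p['orientation']).T+p['xyz']
m=(P[...,2]>.083)&(P[...,2]<.1)&(abs(P[...,0]-.555)<.05)&(abs(P[...,1]-.311)<.05)
q=P[m]; print(len(q),cv2.minEnclosingCircle(q[:,:2].astype(np.float32)),q.min(0),q.max(0))
im,d,p=load('t4')
P=np.stack([(U-p['cx'])/p['fx']*d,(V-p['cy'])/p['fy']*d,d],-1)@p['orientation'].T+p['xyz']
m=(P[...,2]>.083)&(P[...,2]<.1)&(abs(P[...,0]-.555)<.05)&(abs(P[...,1]-.311)<.05)
q=P[m]; print(len(q),cv2.minEnclosingCircle(q[:,:2].astype(np.float32)),q.min(0),q.max(0))
E
```

```text
t 10.85 tcp [0.5527 0.2419 0.1975] yaw 90.06 tilt [-0.0018 -0.0005] F [-0.  -1.2  1.8] M [0.02 0.14 0.  ] w 1.001 j [ 39.   21.   -4.8  -0.  -64.3 -38.9]
SHIFT [ 0.0691 -0.0025 -0.0023] TURN [-0.0018  0.0011 -0.0005]
625 ((0.5546973943710327, 0.3099064230918884), 0.033391837030649185) [0.52221251 0.27768507 0.0830431 ] [0.58738263 0.32420514 0.09073677]Traceback (most recent call last):
  File "<stdin>", line 11, in <module>
    return umr_minimum(a, axis, None, out, keepdims, initial, where)
ValueError: zero-size array to reduction operation minimum which has no identity
```

View pics/w5.png

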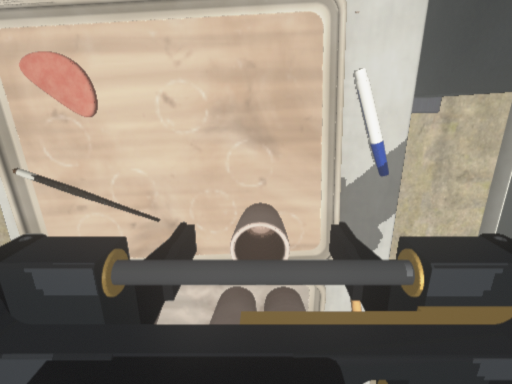

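>>> move_arm(
  increments="-1 0.045 0 -0.002 0 0 0;-1 0.0685 0.01 -0.002 0 0 0;-1 0.0685 0.04 -0.002 0 0 0;-1 0.0685 0.06 -0.002 0 0 0;-1 0.0685 0.07 -0.002 0 0 0;-1 0.0685 0.07 -0.002 0 0 0",
)

```text
time_s: 11.45
tcp_pos: [0.5542, 0.3096, 0.1261]
ee_rot: [[-0.0, -0.004, -1.0], [1.0, -0.002, -0.0], [-0.002, -1.0, 0.004]]
wrist_force: [-0.5, -0.2, 0.6]
gripper_width: 0.999
```

```bash
python3 - <<'E'
from h import *
go((.5547,.3105,.043),90)
E
```

```text
t 11.45 tcp [0.5542 0.3096 0.1261] yaw 90.01 tilt [-0.0039 -0.0024] F [-0.5 -0.2  0.6] M [0.01 0.1  0.03] w 0.999 j [ 43.7  27.6  -5.3  -0.1 -57.4 -43.7]
SHIFT [ 0.0011  0.0831 -0.0008] TURN [-0.0039  0.0002 -0.0024]
```

>>> move_arm(
  increments="-1 0.001 0.02 -0.001 -0.004 0 -0.002;-1 0.001 0.045 -0.001 -0.004 0 -0.002;-1 0.001 0.07 -0.001 -0.004 0 -0.002;-1 0.001 0.083 -0.001 -0.004 0 -0.002;-1 0.001 0.083 -0.001 -0.004 0 -0.002;-1 0.001 0.083 -0.001 -0.004 0 -0.002",
)

```text
time_s: 12.05
tcp_pos: [0.5569, 0.3123, 0.0462]
ee_rot: [[-0.001, 0.005, -1.0], [1.0, 0.003, -0.001], [0.003, -1.0, -0.005]]
wrist_force: [0.3, -0.2, -0.1]
gripper_width: 0.999
```

```bash
python3 - <<'E'
from h import *
go((.5547,.3105,.043),90)
E
```

```text
t 12.05 tcp [0.5569 0.3123 0.0462] yaw 90.08 tilt [0.005  0.0032] F [ 0.3 -0.2 -0.1] M [0.04 0.1  0.06] w 0.999 j [ 43.8  32.6  -9.7   0.1 -47.3 -43.8]
SHIFT [-0.0018  0.0032  0.0022] TURN [0.005  0.0013 0.0032]
```

>>> move_arm(
  increments="-1 -0.001 0.003 0.001 0.004 0 0.002;-1 -0.001 0.003 0.001 0.004 0 0.002;-1 -0.001 0.003 0.001 0.004 0 0.002",
)

```text
time_s: 12.35
tcp_pos: [0.5552, 0.3111, 0.0427]
ee_rot: [[-0.001, 0.0, -1.0], [1.0, 0.001, -0.001], [0.001, -1.0, -0.0]]
wrist_force: [-0.5, -0.9, -0.2]
gripper_width: 0.998
```

```bash
python3 - <<'E'
from h import *
go((.5547,.3105,.043),90)
E
```

```text
t 12.35 tcp [0.5552 0.3111 0.0427] yaw 90.06 tilt [0.0001 0.001 ] F [-0.5 -0.9 -0.2] M [ 0.02  0.08 -0.02] w 0.998 j [ 43.8  32.8  -9.9  -0.1 -47.2 -43.7]
SHIFT [-0.0006 -0.0003  0.0005] TURN [0.0001 0.0011 0.001 ]
```

>>> move_arm(
  increments="1 0 0 0 0 0 0;1 0 0 0 0 0 0;1 0 0 0 0 0 0;1 0 0 0 0 0 0;1 0 0 0 0 0 0;1 0 0 0 0 0 0",
)

```text
time_s: 12.95
tcp_pos: [0.5551, 0.3109, 0.042]
ee_rot: [[-0.001, -0.001, -1.0], [1.0, 0.0, -0.001], [0.0, -1.0, 0.001]]
wrist_force: [0.6, -0.5, 0.6]
gripper_width: 0.743
```

```bash
python3 - <<'E'
from h import *
go((.5547,.3105,.043),90)
E
```

```text
t 12.95 tcp [0.5551 0.3109 0.042 ] yaw 90.06 tilt [-0.0006  0.0003] F [ 0.6 -0.5  0.6] M [-0.02 -0.03  0.02] w 0.743 j [ 43.8  32.9  -9.9  -0.  -47.2 -43.7]
SHIFT [-0.0004 -0.001   0.0004] TURN [-0.0006  0.0011  0.0003]
```

>>> move_arm(
  increments="1 0 -0.02 0 0 0 0;1 0 -0.05 0 0 0 0;1 0 -0.09 0 0 0 0;1 0 -0.13 0 0 0 0;1 0 -0.16 0 0 0 0;1 0 -0.17 0 0 0 0;1 0 -0.17 0 0 0 0",
)

```text
time_s: 13.65
tcp_pos: [0.5551, 0.3111, 0.2125]
ee_rot: [[-0.001, -0.0, -1.0], [1.0, 0.002, -0.001], [0.002, -1.0, 0.0]]
wrist_force: [0.9, 1.1, -2.3]
gripper_width: 0.747
```

```bash
python3 - <<'E'
from h import *
go((.4934,-.1107,.21),90)
im,d,p=snap('side','s6')
E
```

```text
t 13.65 tcp [0.5551 0.3111 0.2125] yaw 90.05 tilt [-0.      0.0019] F [ 0.9  1.1 -2.3] M [0.   0.09 0.01] w 0.747 j [ 43.8  23.5   1.3  -0.1 -67.7 -43.7]
SHIFT [-0.4218  0.0017  0.062 ] TURN [-0.      0.0008  0.0019]
```

View pics/s6.png

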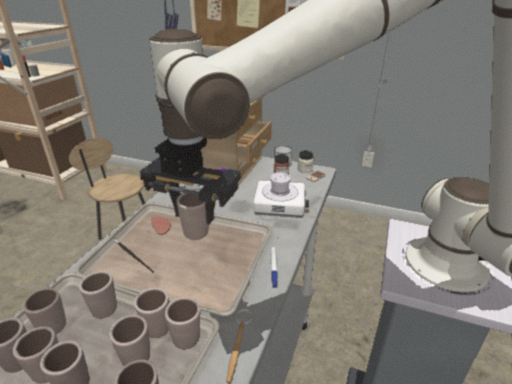

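The tumbler is held upright at about (194,215) and the head sits on the wheel at (281,184). Carrying it across.

>>> move_arm(
  increments="1 -0.02 0 0.003 0 0 0;1 -0.055 0 0.008 0 0 0;1 -0.095 0 0.014 0 0 0;1 -0.135 0 0.02 0 0 0;1 -0.175 0 0.026 0 0 0;1 -0.215 0 0.031 0 0 0;1 -0.255 0 0.037 0 0 0;1 -0.295 0 0.043 0 0 0",
)

```text
time_s: 14.5
tcp_pos: [0.5103, 0.014, 0.209]
ee_rot: [[-0.001, -0.007, -1.0], [1.0, -0.001, -0.001], [-0.001, -1.0, 0.007]]
wrist_force: [0.4, -0.1, -1.6]
gripper_width: 0.745
```

>>> move_arm(
  increments="1 -0.04 0 0.006 0 0 0;1 -0.075 0 0.011 0 0 0;1 -0.105 0 0.016 0 0 0;1 -0.122 0 0.018 0 0 0;1 -0.127 0 0.019 0 0 0;1 -0.127 0 0.019 0 0 0;1 -0.127 0 0.019 0 0 0",
)

```text
time_s: 15.2
tcp_pos: [0.4931, -0.1107, 0.2107]
ee_rot: [[-0.001, -0.003, -1.0], [1.0, 0.0, -0.001], [0.0, -1.0, 0.003]]
wrist_force: [-0.3, 0.1, -1.8]
gripper_width: 0.748
```

```bash
python3 - <<'E'
from h import *
go((.4934,-.1107,.16),90)
E
```

```text
t 15.2 tcp [ 0.4931 -0.1107  0.2107] yaw 90.07 tilt [-0.0031  0.0004] F [-0.3  0.1 -1.8] M [0.05 0.09 0.02] w 0.748 j [  5.8  11.  -16.9  -0.  -62.2  -5.7]
SHIFT [-0.      0.0507 -0.0004] TURN [-0.0031  0.0013  0.0004]
```

>>> move_arm(
  increments="1 0 0.02 0 -0.003 0 0;1 0 0.04 0 -0.003 0 0;1 0 0.052 0 -0.003 0 0;1 0 0.058 0 -0.003 0 0;1 0 0.06 0 -0.003 0 0;1 0 0.06 0 -0.003 0 0",
)

```text
time_s: 15.8
tcp_pos: [0.4939, -0.111, 0.1522]
ee_rot: [[-0.002, 0.003, -1.0], [1.0, -0.0, -0.002], [-0.0, -1.0, -0.003]]
wrist_force: [-0.2, 0.9, -1.3]
gripper_width: 0.743
```

```bash
python3 - <<'E'
from h import *
go((.4934,-.1107,.144),90)
im,d,p=snap('side','s7')
c=im[130:230,220:340,::-1]; cv2.imwrite('pics/s7z.png',cv2.resize(c,None,fx=6,fy=6,interpolation=cv2.INTER_CUBIC))
E
```

```text
t 15.8 tcp [ 0.4939 -0.111   0.1522] yaw 90.09 tilt [ 0.0027 -0.    ] F [-0.2  0.9 -1.3] M [-0.01  0.08  0.1 ] w 0.743 j [  5.7  14.3 -22.    0.  -53.6  -5.7]
SHIFT [0.0003 0.0082 0.0005] TURN [ 0.0027  0.0015 -0.    ]
```

View pics/s7z.png

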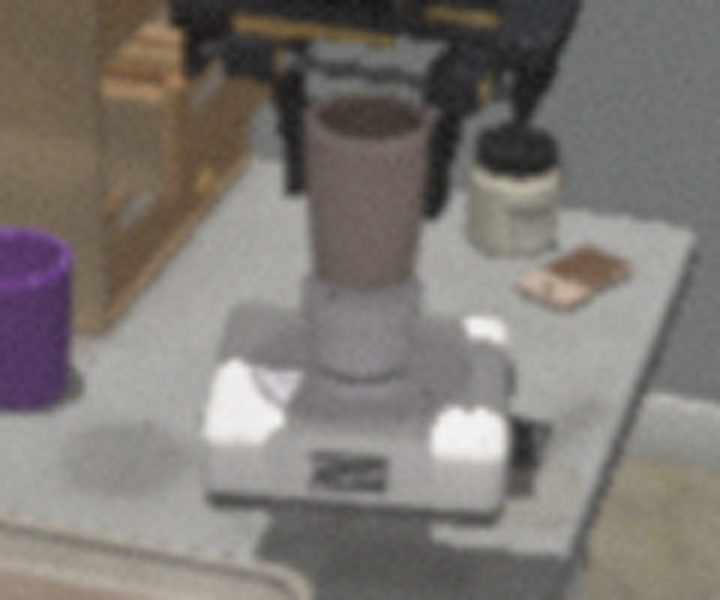

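Close-up: the tumbler is upright and centred just above the seated head. Lowering slowly.

>>> move_arm(
  increments="1 0 0.003 0 0.002 0 0;1 0 0.005 0 0.002 0 0;1 0 0.0065 0 0.002 0 0;1 0 0.0075 0 0.002 0 0;1 0 0.008 0 0.002 0 0;1 0 0.008 0 0.002 0 0",
)

```text
time_s: 16.45
tcp_pos: [0.4934, -0.1112, 0.1439]
ee_rot: [[-0.001, 0.0, -1.0], [1.0, 0.0, -0.001], [0.0, -1.0, -0.0]]
wrist_force: [0.6, -0.9, -2.1]
gripper_width: 0.744
```

```bash
python3 - <<'E'
from h import *
go((.4934,-.1107,.144),90)
E
```

```text
t 16.45 tcp [ 0.4934 -0.1112  0.1439] yaw 90.06 tilt [0.     0.0001] F [ 0.6 -0.9 -2.1] M [-0.03  0.1   0.02] w 0.744 j [  5.7  14.9 -22.5  -0.  -52.6  -5.6]
SHIFT [ 0.0005 -0.0001  0.    ] TURN [0.     0.001  0.0001]
```

>>> move_arm(
  increments="1 0 0.0005 0 0 0 0;1 0 0.001 0 0 0 0;1 0 0.001 0 0 0 0",
)

```text
time_s: 16.75
tcp_pos: [0.4935, -0.1113, 0.1433]
ee_rot: [[-0.001, 0.0, -1.0], [1.0, -0.0, -0.001], [-0.0, -1.0, -0.0]]
wrist_force: [-0.1, 0.1, 0.9]
gripper_width: 0.751
```

>>> move_arm(
  increments="1 0 0.0005 0 0 0 0;1 0 0.001 0 0 0 0;1 0 0.001 0 0 0 0",
)

```text
time_s: 17.05
tcp_pos: [0.4936, -0.1114, 0.1425]
ee_rot: [[-0.001, 0.0, -1.0], [1.0, -0.0, -0.001], [-0.0, -1.0, -0.0]]
wrist_force: [-0.8, -1.9, 4.4]
gripper_width: 0.747
```

Contact, light (about 6 N). Hold, then release.

>>> move_arm(
  increments="1 0 -0.0005 0 0 0 0;1 0 -0.0005 0 0 0 0;-1 0 -0.0005 0 0 0 0;-1 0 -0.0005 0 0 0 0;-1 0 -0.0005 0 0 0 0;-1 0 -0.0005 0 0 0 0;-1 0 -0.0005 0 0 0 0;-1 0 -0.0005 0 0 0 0",
)

```text
time_s: 17.85
tcp_pos: [0.4935, -0.1112, 0.1423]
ee_rot: [[-0.001, 0.0, -1.0], [1.0, 0.0, -0.001], [0.0, -1.0, -0.0]]
wrist_force: [-0.3, 0.3, -0.9]
gripper_width: 0.994
```

```bash
python3 - <<'E'
from h import *
go((.4934,-.1107,.28),90)
E
```

```text
t 17.85 tcp [ 0.4935 -0.1112  0.1423] yaw 90.06 tilt [0.     0.0002] F [-0.3  0.3 -0.9] M [-0.01  0.08  0.03] w 0.994 j [  5.7  15.  -22.7  -0.  -52.4  -5.6]
SHIFT [ 5.000e-04 -1.377e-01  1.000e-04] TURN [0.     0.001  0.0002]
```

>>> move_arm(
  increments="-1 0 -0.02 0 0 0 0;-1 0 -0.05 0 0 0 0;-1 0 -0.09 0 0 0 0;-1 0 -0.13 0 0 0 0;-1 0.04 -0.14 0 0 0 0;-1 0.08 -0.14 0 0 0 0;-1 0.13 -0.14 0 0 0 0;-1 0.18 -0.14 0 0 0 0",
)

```text
time_s: 18.65
tcp_pos: [0.4929, 0.0702, 0.2828]
ee_rot: [[-0.0, 0.001, -1.0], [1.0, 0.001, -0.0], [0.001, -1.0, -0.001]]
wrist_force: [1.4, 0.4, -0.6]
gripper_width: 1.002
```

>>> move_arm(
  increments="-1 0.04 0 0 0 0 0;-1 0.08 0 0 0 0 0;-1 0.08 0 0 0 0 0;-1 0.08 0 0 0 0 0",
)

```text
time_s: 19.05
tcp_pos: [0.4929, 0.1496, 0.2821]
ee_rot: [[-0.003, -0.001, -1.0], [1.0, -0.0, -0.003], [-0.0, -1.0, 0.001]]
wrist_force: [-0.1, -0.3, 0.2]
gripper_width: 0.998
```

```bash
python3 - <<'E'
from h import *
im,d,p=snap('top','t8')
H,W=d.shape;U,V=np.meshgrid(np.arange(W),np.arange(H))
P=np.stack([(U-p['cx'])/p['fx']*d,(V-p['cy'])/p['fy']*d,d],-1)@np.array(p['orientation']).T+p['xyz']
m=(P[...,2]>.183)&(P[...,2]<.2)&(abs(P[...,0]-.493)<.06)&(abs(P[...,1]+.111)<.06)
q=P[m]; print(len(q),cv2.minEnclosingCircle(q[:,:2].astype(np.float32)),np.median(q,0))
im,d,p=snap('side','s8')
cv2.imwrite('pics/v8.png',np.hstack([cv2.imread('pics/t8.png'),cv2.imread('pics/s8.png')])[:, ::1][: , :][::1])
c=im[120:230,220:340,::-1]; z=cv2.resize(c,None,fx=3.49,fy=3.49,interpolation=cv2.INTER_CUBIC)[:384]
v=np.hstack([cv2.imread('pics/t8.png')[:,:380],z[:, :419]]); cv2.imwrite('pics/v8.png',v); print(v.shape)
go((.4934,-.1107,.28),90)
E
```

```text
256 ((0.49334800243377686, -0.11049129068851471), 0.03364429622888565) [ 0.49227402 -0.11217416  0.19058765]
(384, 799, 3)
t 19.15 tcp [0.4931 0.1482 0.2823] yaw 90.03 tilt [-0.0002 -0.0001] F [-0.5 -0.5  0.5] M [0.02 0.09 0.02] w 1.001 j [ 34.8   9.   -8.9  -0.  -72.1 -34.8]
SHIFT [-2.589e-01  2.300e-03 -2.000e-04] TURN [-0.0002  0.0005 -0.0001]
```

View pics/v8.png

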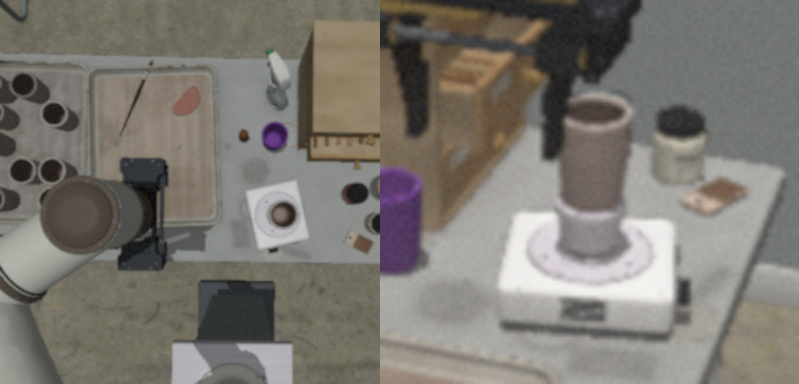

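The tumbler stands upright on the head with its rim centre at (0.4933, -0.1105), about 1 mm from the head's axis. The bystanders are where they were and the arm is clear.

```bash
python3 -c "
from h import *
print(r.finish_job())"
```

```text
the job is handed in; nothing more can be done
None
```

The wheel head is on the spindle and fully home, and the tumbler stands upright on the middle of it. I handed the job in at about 19 s, with the gripper open and clear of everything.

- **Fitting the head:** I set it on the teeth with about 5 N and turned it gently in one sweep. It meshed about 30° round from where it first touched, at the tool angle of 69° expected if its two dots lie on its x axis. It then slid down with no resistance until it touched the seat.
- **Check on the head:** in the top view after release, its top was at 0.1036 m, against 0.104 m expected. Its centre was within 2 mm of the spindle axis.
- **Placing the tumbler:** I lowered it slowly until it touched with about 6 N, then let go and lifted straight up.
- **Check on the tumbler:** its rim centre was at (0.4933, -0.1105), about 1 mm from the head's axis. Its rim height was about 0.191 m, against 0.193 m expected, within the cameras' 2 mm accuracy. It looked upright in the side view.
- **Bystanders:** in the last pictures the white jar, test tile and purple tumbler looked undisturbed. The red jar was only partly in view. The arm hid the pen in the last top view, but the pen was in place earlier and nothing went near it.

No check failed. The only disagreement was 1–2 mm between the top and wrist cameras when I measured the head and tumbler for gripping.

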